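# Draw the long bolt out of the half-open fastener drawer

## Robot

A 6-joint arm with a two-finger parallel gripper is mounted at the origin on the work surface. World frame = base frame: x ahead of the robot, y to its left, z up, the work surface at z = 0. Lengths are in m, angles in rad, forces in N, time in s.
With the tool pointing down it reaches from about 0.35 to 0.85 m from the base axis. Payload 8.1 kg.
Tool frame: the origin (TCP) lies midway between the tips of the shut fingers; the grasp point (between the pads) lies 19 mm behind it; z points along the fingers, y is the direction in which the jaws open and shut (so a half turn about z gives the same grasp; the last joint's range is limited). The gripper opens to 85 mm and grips with 20 to 120 N. Pads are 22 mm wide; open, the fingers measure 114 mm over their backs; the gripper's body (76 mm by 85 mm) begins 54 mm behind the grasp point. The pads swing forward as they close: fully open they stand 13 mm farther back than shut.
Start: joints at [-1.254, 0.13, 1.488, -0, 1.523, -0.085], TCP at [0.235, -0.552, 0.231] pointing down, gripper open.
Joint ranges: [-2.96, 2.96], [-0.89, 2.26], [0.02, 2.5], [-1.34, 4.48], [0, 2.73], [-2.66, 2.66]. Speed limits (rad/s): [2.39, 2.39, 2.79, 3.14, 3.14, 3.14].

## Interface

Orientations are given as a unit quaternion [w, x, y, z].
In Python, from plant import ctrl gives the robot as it stands.
- The arm moves only by the tool servo_tool, never from a script. Its argument "moves" is one flat list of numbers, 6 for each row, row after row: the shift along the tool's x, y, z in cm, then the turn, a rotation vector about the tool's x, y, z in rad. A call has 1 to 8 rows; each row shifts and turns the commanded pose from where the row before left it, along the tool's axes as they then stand; what a row does not reach is not made up. A row lasts 1/10 s, in which the tool goes at most 50 mm and 8.59 degrees, less where a joint would pass 70% of its speed; a pose out of reach is approached as far as the arm can. A call with a gripper value outside its range is refused whole. "gripper" is the closure, from 0 (fully open) to 1 (shut), set as the call begins (left out, the last holds). The fingers move at their own pace and stop on an object; "grip_force" is the grip in N (left out, the last holds). Time passes only in rows, so rows that do not move let the fingers close. It gives the time, the measured TCP pose, the force and the opening at its end, in the units of the state.
- ctrl.sense(): the state, without advancing time (a new reading comes with each control period).
- ctrl.capture(name): name is "scene" or "top" or "wrist"; returns the picture (400x640x3 uint8, red, green, blue); there is no depth.
- ctrl.calibration(name): a dict with "fx", "fy", "cx", "cy" (pixels), "R" (3x3) and "t" (3): a world point X has camera coordinates R X + t. Camera axes: x right, y down, z forward; pixel columns grow to the right and rows downward; lengths in m; the calibration is good to about 2 mm. A picture is of the moment at which its call begins: read the wrist's pose just before it. calibration takes no time and is no camera call; for the wrist camera it gives the pose at the moment of the call.
- ctrl.hand_in(): hands the job in, once; it reports no verdict.
The state is a dict: "clock": time; "joint_positions": joint angles; "joint_vel": joint speeds; "effort": joint torques, N m; "tcp_pos": TCP position; "tool_rot": TCP orientation; "contact_force": force on the tool from outside, world axes, zero at the start; "wrist_torque": the same for the moment, N m; "gripper_width": opening from 0.0 (shut) to 1.0 (fully open).
Only numpy, scipy, OpenCV 4.12 (cv2) and the standard library are available. Lean on these libraries where they do the work, as an engineer would, in place of code of your own. Each camera call takes 0.05 s, during which the arm holds its last target. There are 200 camera calls.

## Task

The top drawer of the steel fastener cabinet stands ajar: pull it out as far as its stop and leave it out there. The long hexagon bolt in it still reaches back under the cabinet top, so tip its head up over the drawer front, draw it out at a slant and lift it clear, leaving the short bolt in the drawer and the things on the bench where they are. Finish while holding the long bolt still in the gripper, its whole length at least 5 cm higher than the cabinet top and carried by nothing but the gripper.

Things in the scene. Friction and masses are not known exactly. Their poses are not given: they have to be found in the camera images.
- cabinet: Grey steel two-drawer fastener cabinet standing fixed on the bench (all sizes here in mm): 345 deep (its x) x 250 wide (its y) x 140 high, sheet 4 thick. Origin: centre of its underside; z up; its front face is at x = -172.5 and looks along -x, to the robot's right give or take a quarter radian. Only the top drawer (in the opening from z = 72 to 136) moves; the drawer below is a fixed shut front.
- top_front_edge (a point): Middle of the front edge of the cabinet top's upper face (cabinet x -172.5, y 0, z 140). Axes as the cabinet's.
- drawer (a joint): How far the top drawer is out, m: 0 shut, 0.190 at its hard stop; it slides along the cabinet's -x, rubs with about 2.5 N and stays where it is left. Starts ajar at 0.03 to 0.06.
- handle (a point): Middle of the top drawer's handle grip: a round steel bar 10 in diameter, 96 long along the cabinet's y, its centre 40 in front of the drawer front's outer face (30 to 35 of room for a finger behind the bar) and 29 below the cabinet top; free space below it down to the lower drawer's handle, a like bar 65 lower (cabinet z 46). Axes as the cabinet's.
- drawer_floor (a point): Point on the white-enamelled top drawer's inner floor, at the middle of the inner face of its front panel; moves with the drawer; axes as the cabinet's, so the inside runs along +x. The floor is 79 above the bench, 61 below the cabinet top's upper face and 57 below its underside. Front panel 6 thick, its upper edge 53.5 above this floor. Inside 325 long and 226 wide between side walls 44 high; a lengthwise divider 3 thick and 34 high at y = 0 makes two lanes of 111.
- long_bolt: Black steel M12 hexagon bolt in either drawer lane, head to the front: shank 12 in diameter, 260 long; head 19 across flats, 8 thick; 0.2 to 0.33 kg, centre of mass 120 behind the head. Origin on the axis at the head's underside, x along the shank to the tip. Head 8 to 50 from the front panel; axis 9.5 above the floor at the head, 6 at the tip. It rides along as the drawer is pulled smoothly.
- head_end (a point): Centre of the end face of the long bolt's head, on its axis.
- tip_end (a point): Centre of the threaded tip's end face of the long bolt, on its axis, 268 from head_end.
- short_bolt: Same kind of bolt, shank only 90 long, in the other lane, head to the drawer front; stays in the drawer. Origin on the axis under its head, x along the shank.
- hopper_bin: Blue plastic stacking bin 165 x 105 x 78 high standing loose on the bench, origin at the centre of its underside; a bystander.
- carton: Closed cardboard box of fasteners 120 x 85 x 62 high on the bench, origin at the centre of its underside; a bystander.
- wrench: Steel spanner 170 long lying on the bench; a bystander.

How it is judged:
By the outcome, as a careful person would: the job done as asked, in the order asked, and still so for the second after the job is handed in, while the arm keeps its last pose, push and grip.
It also fails if it takes over 53 s, if anything falls off the work surface, if the arm or the gripper's body presses on something with over 40 N, if the wrist force passes 120 N, or if a joint passes its speed limit or range.

## Working session

There is one attempt and no reset: what is moved stays moved. The work goes in short steps, Python scripts to look and compute and a tool call to move; the robot and the scene stay as the last step left them, time stands still between calls to the robot, and variables do not carry over. Pictures are saved under pics/ and viewed, about 8 in all and at most 12, crops included, and the job is handed in when it is done.

Besides the shell and the picture viewer there is one more tool, called after "Emit:" in YAML: its name, and indented under it one key for each argument. servo_tool: Moves the arm, as the interface text tells. Its arguments: {"type":"object","properties":{"moves":{"type":"array"},"gripper":{"type":"number"},"grip_force":{"type":"number"}},"required":["moves"]}

```bash
mkdir -p pics; ls; python3 - <<'E'
from plant import ctrl
import cv2,json
for n in("scene","top"):
    cv2.imwrite(f"pics/{n}0.png",ctrl.capture(n)[:,:,::-1])
    print(n,ctrl.calibration(n))
print(ctrl.sense())
E
```

```text
pics
scene {'fx': 439.47117237647757, 'fy': 439.47117237647757, 'cx': 316.2750840568341, 'cy': 197.48848490893263, 'R': array([[ 0.28645731,  0.95805627, -0.00839002],
       [ 0.75888653, -0.2322339 , -0.60840665],
       [-0.58483625,  0.16791546, -0.7935811 ]]), 't': array([-0.07978668, -0.34564769,  1.79349681])}
top {'fx': 395.2499769220991, 'fy': 395.2499769220991, 'cx': 319.05950744237896, 'cy': 186.34927561972532, 'R': array([[-0.0073173 , -0.99954867, -0.02913596],
       [-0.99445283,  0.01033118, -0.10467494],
       [ 0.10492871,  0.0282084 , -0.9940796 ]]), 't': array([-0.03778932,  0.50453983,  1.04500664])}
{'clock': 0.1, 'joint_positions': array([-1.25442073e+00,  1.31115778e-01,  1.48916642e+00,  2.85243426e-05,
        1.52297363e+00, -8.54255550e-02]), 'joint_vel': array([-0.0008248 , -0.00304504, -0.00419771, -0.00084816,  0.00096966,
       -0.00112048]), 'effort': array([ 1.15459112e-03, -5.70948958e+01, -5.01944876e+01, -5.32289766e-05,
        8.04552867e-03, -4.31722515e-05]), 'tcp_pos': array([ 0.23451099, -0.55174657,  0.23033349]), 'tool_rot': array([-8.27693036e-04,  9.79887063e-01,  1.99551125e-01, -8.16641747e-05]), 'contact_force': array([-1.25432284, -1.18440845, -0.98978377]), 'wrist_torque': array([-0.02168513,  0.08227105, -0.04749185]), 'gripper_width': 0.9973708572920967}
```

View pics/top0.png

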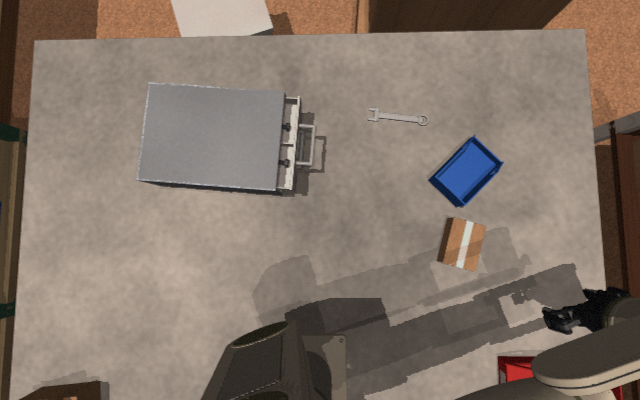

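View pics/scene0.png

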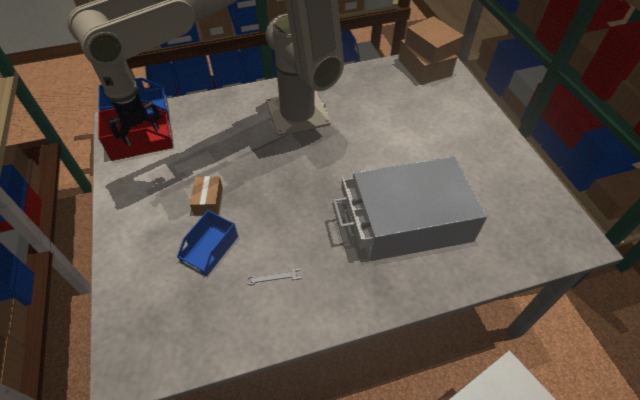

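```bash
cat > h.py <<'E'
import numpy as np,cv2
from scipy.spatial.transform import Rotation as Rn
from plant import ctrl
def rot(s): q=s["tool_rot"]; return Rn.from_quat([q[1],q[2],q[3],q[0]])
def proj(c,X):
    X=np.atleast_2d(X)@c["R"].T+c["t"]; return np.c_[c["fx"]*X[:,0]/X[:,2]+c["cx"],c["fy"]*X[:,1]/X[:,2]+c["cy"]]
def onplane(c,uv,z):
    d=np.array([(uv[0]-c["cx"])/c["fx"],(uv[1]-c["cy"])/c["fy"],1])@c["R"]; o=-c["R"].T@c["t"]
    return o+d*(z-o[2])/d[2]
E
python3 - <<'E'
import cv2,numpy as np
a=cv2.imread("pics/top0.png")[70:205,130:330]; b=cv2.imread("pics/scene0.png")[150:265,320:490]
a=cv2.resize(a,None,fx=4,fy=4,interpolation=cv2.INTER_CUBIC)
b=cv2.resize(b,None,fx=4,fy=4,interpolation=cv2.INTER_CUBIC)
cv2.imwrite("pics/a.png",a);cv2.imwrite("pics/b.png",b)
E
```

```text
(no output)
```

View pics/a.png

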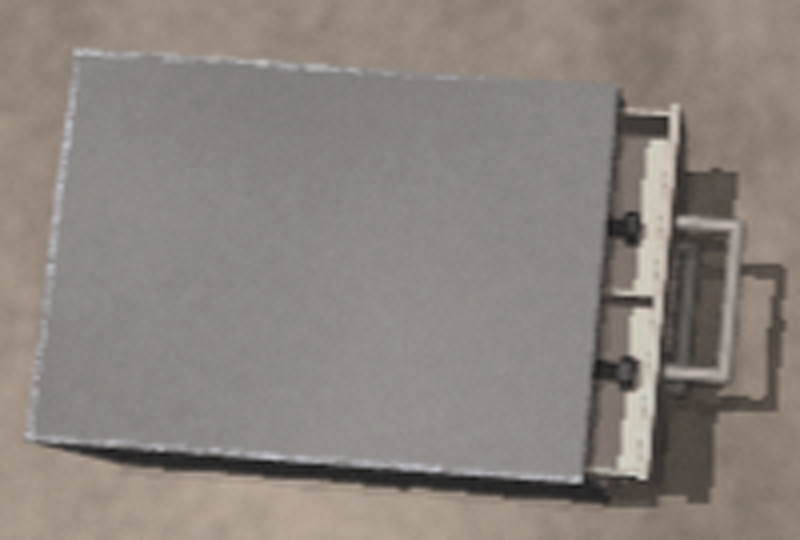

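View pics/b.png

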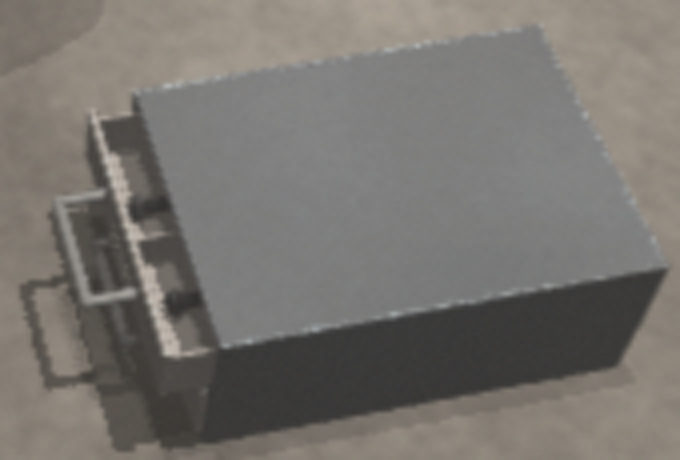

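```bash
python3 - <<'E'
from h import *
from scipy.optimize import least_squares
ct,cs=ctrl.calibration("top"),ctrl.calibration("scene")
P=np.array([[.1725,-.125,.14],[-.1725,-.125,.14],[-.1725,.125,.14],[.1725,.125,.14]])
ut=np.array([[148.75,82.5],[284.5,92],[275.75,190.75],[136.75,179.5]])
us=np.array([[455.25,156.5],[486.25,216.75],[374.5,236.75],[353.75,173]])
us=us[[1,3,0,2]]  # reorder below
A=np.array([[353.75,173],[455.25,156.5],[486.25,216.75],[374.5,236.75]])
def W(p,Q): return Rn.from_euler('z',p[2]).apply(Q)+[p[0],p[1],0]
# scene: front = left side; check order by projecting
p0=[.6,.2,np.pi/2]
pr=proj(cs,W(p0,P)); 
from scipy.optimize import linear_sum_assignment as L
D=np.linalg.norm((pr-pr.mean(0))[:,None]-(A-A.mean(0))[None],axis=2); A=A[L(D)[1]]
f=lambda p,w:np.r_[w[0]*(proj(ct,W(p,P))-ut).ravel(),w[1]*(proj(cs,W(p,P))-A).ravel()]
for w in((1,0),(0,1),(1,1)):
    r=least_squares(f,p0,args=(w,)); print(r.x.round(4),np.abs(f(r.x,w)).max().round(2))
p=r.x
b=onplane(ct,(313.2,145),.111); q=Rn.from_euler('z',-p[2]).apply(b-[p[0],p[1],0]); print("handle",b,q,"d",-q[0]-.2125)
for n,uv in(("far",(130+632/4,70+228/4)),("near",(130+628/4,70+373/4))):
    h=onplane(ct,uv,.0885+.005);print(n,h,Rn.from_euler('z',-p[2]).apply(h-[p[0],p[1],0]))
E
```

```text
[0.6214 0.2207 1.4831] 0.72
[0.6215 0.2246 1.4752] 0.85
[0.6217 0.2222 1.4804] 1.38
handle [ 0.60021222 -0.03065212  0.111     ] [-0.25372324 -0.00144722  0.111     ] d 0.04122323877142067
far [0.65211227 0.03499987 0.0935    ] [-0.18365441 -0.04720919  0.0935    ]
near [0.55735174 0.03747792 0.0935    ] [-0.18974022  0.04738818  0.0935    ]
```

```bash
cat >> h.py <<'E'
YAW=1.482
def plan(target,Rt,n,dec=(1,3)):
    s=ctrl.sense(); p=np.array(s["tcp_pos"]); R=rot(s); T=np.array(target,float); out=[]
    for k in range(n):
        d=R.inv().apply((T-p)/(n-k))*100; w=(R.inv()*Rt).as_rotvec()/(n-k)
        d=d.round(dec[0]); w=w.round(dec[1]); out.append([*d,*w]); p=p+R.apply(d)/100; R=R*Rn.from_rotvec(w)
    print("max",np.abs(out).max(0)); 
    for i in range(0,n,8): print([float(v)+0 for r in out[i:i+8] for v in r])
    print("end",p.round(4),"err",(T-p).round(4))
def down(yaw,pitch=0): # pitch: about tool y
    return Rn.from_matrix(np.array([[np.cos(yaw),np.sin(yaw),0],[np.sin(yaw),-np.cos(yaw),0],[0,0,-1]]))*Rn.from_rotvec([0,pitch,0])
E
python3 - <<'E'
from h import *
plan([.600,-.033,.21],down(YAW-np.pi/2),14)
E
```

```text
max [3.9e+00 3.9e+00 2.0e-01 1.0e-03 1.0e-03 3.6e-02]
[3.9, -2.4, 0.1, 0.0, 0.0, 0.035, 3.8, -2.5, 0.2, 0.0, 0.0, 0.035, 3.7, -2.7, 0.1, 0.0, 0.0, 0.035, 3.6, -2.8, 0.2, 0.0, 0.0, 0.035, 3.5, -2.9, 0.1, 0.0, 0.0, 0.035, 3.4, -3.0, 0.2, 0.0, 0.0, 0.035, 3.2, -3.1, 0.1, 0.0, 0.0, 0.035, 3.1, -3.2, 0.2, 0.0, 0.0, 0.035]
[3.0, -3.4, 0.1, 0.0, 0.0, 0.035, 2.9, -3.5, 0.2, 0.0, 0.0, 0.035, 2.8, -3.6, 0.1, 0.0, 0.0, 0.035, 2.7, -3.6, 0.2, -0.001, 0.0, 0.035, 2.5, -3.7, 0.1, 0.0, 0.0, 0.035, 2.5, -3.9, 0.2, -0.001, 0.001, 0.036]
end [ 0.6005 -0.0328  0.2099] err [-0.0005 -0.0002  0.0001]
```

Emit:
servo_tool:
  moves: [3.9, -2.4, 0.1, 0, 0, 0.035, 3.8, -2.5, 0.2, 0, 0, 0.035, 3.7, -2.7, 0.1, 0, 0, 0.035, 3.6, -2.8, 0.2, 0, 0, 0.035, 3.5, -2.9, 0.1, 0, 0, 0.035, 3.4, -3.0, 0.2, 0, 0, 0.035, 3.2, -3.1, 0.1, 0, 0, 0.035, 3.1, -3.2, 0.2, 0, 0, 0.035]
  gripper: 0.58

```text
clock: 0.9
tcp_pos: [0.4445, -0.2544, 0.219]
tool_rot: [-0.0, 0.998, 0.06, -0.0]
contact_force: [1.3, 0.1, -0.9]
gripper_width: 0.415
```

Emit:
servo_tool:
  moves: [3.0, -3.4, 0.1, 0, 0, 0.035, 2.9, -3.5, 0.2, 0, 0, 0.035, 2.8, -3.6, 0.1, 0, 0, 0.035, 2.7, -3.6, 0.2, 0, 0, 0.035, 2.5, -3.7, 0.1, 0, 0, 0.035, 2.5, -3.9, 0.2, 0, 0, 0.035, 0, 0, 0, 0, 0, 0]

```text
clock: 1.6
tcp_pos: [0.6021, -0.0283, 0.2088]
tool_rot: [-0.001, 0.999, -0.042, -0.001]
contact_force: [-0.4, -0.5, -0.2]
gripper_width: 0.42
```

```bash
python3 - <<'E'
from h import *
s=ctrl.sense();print(s["clock"],s["joint_positions"].round(3),s["gripper_width"])
c=ctrl.calibration("wrist");im=ctrl.capture("wrist")
im=im[:,:,::-1].copy()
u=Rn.from_euler('z',YAW).apply([0,1,0])*.048
for k in(-1,1): 
    q=proj(c,np.array([.6002,-.0307,.111])+k*u)[0];print(q);cv2.circle(im,tuple(int(v) for v in q),4,(0,0,255),1)
cv2.imwrite("pics/w1.png",im)
plan([.600,-.033,.092],down(YAW-np.pi/2),5)
E
```

```text
1.6 [-0.133  0.15   1.508  0.002  1.485  1.522] 0.4199419969687195
[325.02519468 148.37001827]
[324.27065295 254.0443916 ]
max [1.0e-01 1.0e-01 2.4e+00 0.0e+00 1.0e-03 1.0e-03]
[0.0, 0.1, 2.3, 0.0, 0.0, 0.001, 0.0, 0.0, 2.3, 0.0, 0.0, 0.001, 0.0, 0.1, 2.4, 0.0, 0.001, 0.001, 0.0, 0.0, 2.3, 0.0, 0.0, 0.001, -0.1, 0.1, 2.4, 0.0, 0.001, 0.0]
end [ 0.5996 -0.0335  0.092 ] err [0.0004 0.0005 0.    ]
```

View pics/w1.png

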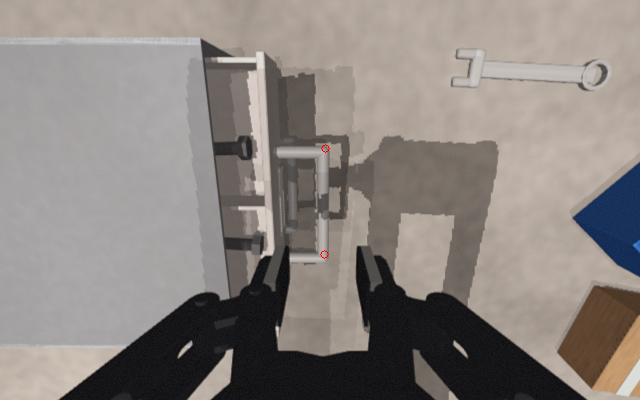

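Emit:
servo_tool:
  moves: [0, 0, 2.0, 0, 0, 0, 0, 0, 2.0, 0, 0, 0, 0, 0, 0, 0, 0, 0, 0, 0, 0, 0, 0, 0]

```text
clock: 2.05
tcp_pos: [0.5999, -0.034, 0.1701]
tool_rot: [0.0, 0.999, -0.044, -0.001]
contact_force: [0.3, 0.6, 0.1]
gripper_width: 0.418
```

Emit:
servo_tool:
  moves: [0, -0.2, 2.0, 0, 0, 0, 0, 0, 2.0, 0, 0, 0, 0, 0, 2.0, 0, 0, 0, 0, 0, 1.8, 0, 0, 0, 0, 0, 0, 0, 0, 0, 0, 0, 0, 0, 0, 0]

```text
clock: 2.65
tcp_pos: [0.6013, -0.0317, 0.0936]
tool_rot: [0.0, 0.999, -0.044, 0.001]
contact_force: [0.5, 0.7, -0.2]
gripper_width: 0.421
```

Emit:
servo_tool:
  moves: [0, 0, 0, 0, 0, 0, 0, 0, 0, 0, 0, 0, 0, 0, 0, 0, 0, 0, 0, 0, 0, 0, 0, 0]
  gripper: 1
  grip_force: 40

```text
clock: 3.05
tcp_pos: [0.6022, -0.0314, 0.0945]
tool_rot: [0.0, 0.999, -0.044, 0.002]
contact_force: [-1.1, 1.8, 7.1]
gripper_width: 0.101
```

Emit:
servo_tool:
  moves: [0, 0.2, 0, 0, 0, 0, 0, 0.5, 0, 0, 0, 0, 0, 0.8, 0, 0, 0, 0, 0, 1.0, 0, 0, 0, 0, 0, 1.0, 0, 0, 0, 0, 0, 1.0, 0, 0, 0, 0, 0, 1.0, 0, 0, 0, 0, 1.0, 0, 0, 0, 0]

```text
$.moves: bad value
```

Emit:
servo_tool:
  moves: [0, 0.2, 0, 0, 0, 0, 0, 0.5, 0, 0, 0, 0, 0, 0.8, 0, 0, 0, 0, 0, 1.0, 0, 0, 0, 0, 0, 1.0, 0, 0, 0, 0, 0, 1.0, 0, 0, 0, 0, 0, 1.0, 0, 0, 0, 0, 0, 1.0, 0, 0, 0, 0]

```text
clock: 3.85
tcp_pos: [0.5965, -0.0961, 0.0945]
tool_rot: [-0.0, 0.999, -0.044, 0.002]
contact_force: [0.4, 3.2, 6.2]
gripper_width: 0.096
```

Emit:
servo_tool:
  moves: [0, 1.0, 0, 0, 0, 0, 0, 1.0, 0, 0, 0, 0, 0, 1.0, 0, 0, 0, 0, 0, 1.0, 0, 0, 0, 0, 0, 1.0, 0, 0, 0, 0, 0, 1.0, 0, 0, 0, 0, 0, 0.8, 0, 0, 0, 0, 0, 0.5, 0, 0, 0, 0]

```text
clock: 4.65
tcp_pos: [0.59, -0.1695, 0.0945]
tool_rot: [0.0, 0.999, -0.044, 0.002]
contact_force: [0.6, 2.2, 6.6]
gripper_width: 0.1
```

Emit:
servo_tool:
  moves: [0, 0.3, 0, 0, 0, 0, 0, 0.3, 0, 0, 0, 0, 0, 0.3, 0, 0, 0, 0, 0, 0.2, 0, 0, 0, 0, 0, 0, 0, 0, 0, 0]

```text
clock: 5.15
tcp_pos: [0.5891, -0.1803, 0.0945]
tool_rot: [0.001, 0.999, -0.044, 0.002]
contact_force: [0.1, 0.8, 6.2]
gripper_width: 0.1
```

Emit:
servo_tool:
  moves: [0, 0.3, 0, 0, 0, 0, 0, 0.3, 0, 0, 0, 0, 0, 0.2, 0, 0, 0, 0, 0, 0, 0, 0, 0, 0]

```text
clock: 5.55
tcp_pos: [0.5887, -0.1846, 0.0945]
tool_rot: [-0.002, 0.999, -0.043, 0.001]
contact_force: [-0.0, 16.8, 9.3]
gripper_width: 0.097
```

Emit:
servo_tool:
  moves: [0, 0, 0, 0, 0, 0, 0, 0, 0, 0, 0, 0, 0, 0, 0, 0, 0, 0, 0, 0, 0, 0, 0, 0]
  gripper: 0.58

```text
clock: 5.95
tcp_pos: [0.5868, -0.1881, 0.0923]
tool_rot: [0.0, 0.999, -0.044, -0.0]
contact_force: [-1.0, -0.1, 0.3]
gripper_width: 0.419
```

Emit:
servo_tool:
  moves: [0, 0, -1, 0, 0, 0, 0, 0, -2, 0, 0, 0, 0, 0, -3, 0, 0, 0, 0, 0, -3, 0, 0, 0, 0, 0, -3, 0, 0, 0, 0, 0, -3, 0, 0, 0, 0, 0, -3, 0, 0, 0, 0, 0, 0, 0, 0, 0]

```text
clock: 6.75
tcp_pos: [0.5891, -0.1888, 0.2793]
tool_rot: [0.002, 0.999, -0.044, 0.005]
contact_force: [-0.6, -0.1, 0.8]
gripper_width: 0.421
```

```bash
python3 - <<'E'
from h import *
s=ctrl.sense();print(s["clock"],s["tcp_pos"],s["joint_positions"].round(3),s["gripper_width"])
im=ctrl.capture("top")[:,:,::-1]
a=cv2.resize(im[70:205,200:350],None,fx=4,fy=4,interpolation=cv2.INTER_CUBIC)
c=ctrl.calibration("wrist");b=ctrl.capture("wrist")[:,:,::-1]
np.savez("w2.npz",R=c["R"],t=c["t"],k=[c["fx"],c["fy"],c["cx"],c["cy"]])
cv2.imwrite("pics/t2.png",a);cv2.imwrite("pics/w2.png",b)
E
```

```text
6.75 [ 0.58910728 -0.18878017  0.27934134] [-0.393  0.156  1.373 -0.     1.603  1.266] 0.420799251246843
```

View pics/w2.png

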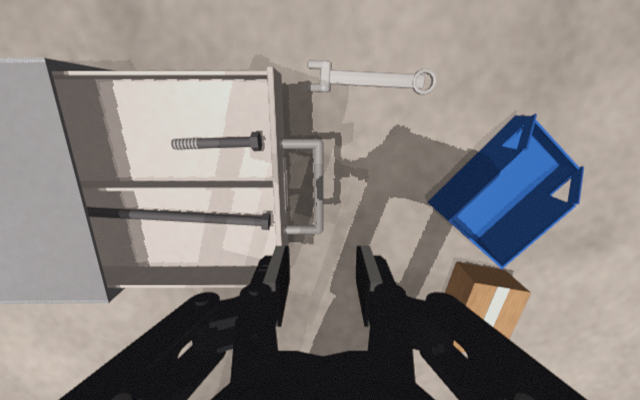

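View pics/t2.png

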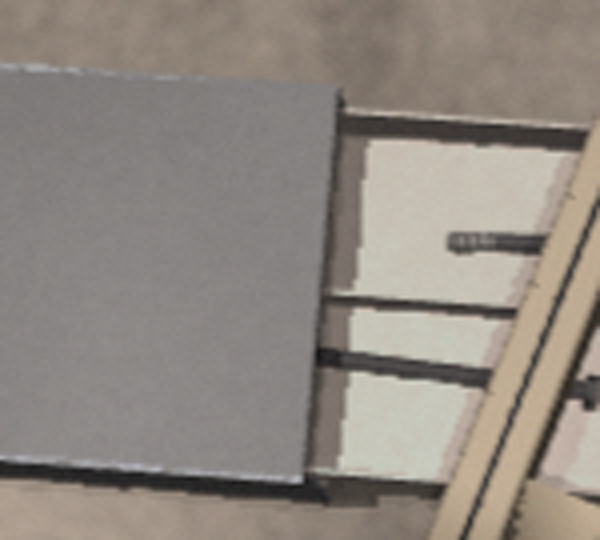

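```bash
python3 - <<'E'
from h import *
d=np.load("w2.npz");k=d["k"];c=dict(R=d["R"],t=d["t"],fx=k[0],fy=k[1],cx=k[2],cy=k[3])
ct=ctrl.calibration("top")
cab=lambda X:Rn.from_euler('z',-YAW).apply(X-np.array([.6217,.2222,0]))
for n,cc,uv,z in[("headend",c,(270,220.5),.0885),("headunder",c,(261.5,219.8),.0885),("shank",c,(92,211.5),.0855),("shanktop",ct,(200+325/4,70+356/4),.0855),("shanktop",ct,(200+490/4,70+378/4),.087),("head top",ct,(200+590/4,70+391/4),.0885),("frontedge outer",c,(283,180),.1325),("panel inner edge",c,(270,180),.1325),("cabtopcorner near",c,(108,302),.14),("cabtopcorner far",c,(46,59),.14)]:
    X=onplane(cc,uv,z);print(n,X.round(4),cab(X).round(4))
E
```

```text
headend [ 0.5429 -0.1221  0.0885] [-0.3499  0.048   0.0885]
headunder [ 0.5447 -0.112   0.0885] [-0.3397  0.0471  0.0885]
shank [0.5723 0.0905 0.0855] [-0.1355  0.0375  0.0855]
shanktop [0.57   0.0533 0.0855] [-0.1728  0.0365  0.0855]
shanktop [ 0.5541 -0.0532  0.087 ] [-0.2804  0.0429  0.087 ]
head top [ 0.5447 -0.1171  0.0885] [-0.3448  0.0466  0.0885]
frontedge outer [ 0.6013 -0.1511  0.1325] [-0.3736 -0.0127  0.1325]
panel inner edge [ 0.6024 -0.1381  0.1325] [-0.3606 -0.0127  0.1325]
cabtopcorner near [0.4812 0.0611 0.14  ] [-0.173   0.1257  0.14  ]
cabtopcorner far [0.7274 0.0377 0.14  ] [-0.1744 -0.1216  0.14  ]
```

```bash
python3 - <<'E'
from h import *
s=ctrl.sense();c=ctrl.calibration("wrist");print("cam in tool",rot(s).inv().apply(-c["R"].T@c["t"]-s["tcp_pos"]).round(3))
plan([.5528,-.0576,.200],down(1.428),12,dec=(1,3))
E
```

```text
cam in tool [ 0.079  0.001 -0.143]
max [1.00e+00 1.10e+00 7.00e-01 1.00e-03 0.00e+00 1.27e-01]
[-0.4, -1.1, 0.6, 0.0, 0.0, -0.126, -0.2, -1.1, 0.6, 0.0, 0.0, -0.126, -0.1, -1.1, 0.6, 0.0, 0.0, -0.126, 0.0, -1.1, 0.6, 0.0, 0.0, -0.126, 0.2, -1.1, 0.6, 0.0, 0.0, -0.127, 0.3, -1.1, 0.6, 0.0, 0.0, -0.126, 0.4, -1.0, 0.6, 0.0, 0.0, -0.127, 0.6, -1.0, 0.6, 0.001, 0.0, -0.126]
[0.7, -0.9, 0.6, 0.0, 0.0, -0.127, 0.8, -0.8, 0.7, 0.001, 0.0, -0.126, 0.9, -0.7, 0.6, 0.0, 0.0, -0.127, 1.0, -0.6, 0.7, 0.001, 0.0, -0.126]
end [ 0.5526 -0.057   0.1998] err [ 0.0002 -0.0006  0.0002]
```

Emit:
servo_tool:
  moves: [-0.4, -1.1, 0.6, 0, 0, -0.126, -0.2, -1.1, 0.6, 0, 0, -0.126, -0.1, -1.1, 0.6, 0, 0, -0.126, 0, -1.1, 0.6, 0, 0, -0.126, 0.2, -1.1, 0.6, 0, 0, -0.126, 0.3, -1.1, 0.6, 0, 0, -0.126, 0.4, -1.0, 0.6, 0, 0, -0.126, 0.6, -1.0, 0.6, 0, 0, -0.126]
  gripper: 0.53

```text
clock: 7.65
tcp_pos: [0.5627, -0.1002, 0.2222]
tool_rot: [-0.001, 0.895, 0.446, -0.001]
contact_force: [0.3, 0.7, 0.6]
gripper_width: 0.469
```

Emit:
servo_tool:
  moves: [0.7, -0.9, 0.6, 0, 0, -0.127, 0.8, -0.8, 0.7, 0, 0, -0.126, 0.9, -0.7, 0.6, 0, 0, -0.127, 1.0, -0.6, 0.7, 0, 0, -0.128, 0, 0, 0, 0, 0, 0, 0, 0, 0, 0, 0, 0]

```text
clock: 8.25
tcp_pos: [0.5514, -0.0566, 0.1973]
tool_rot: [-0.001, 0.757, 0.654, -0.001]
contact_force: [0.3, 0.4, -0.2]
gripper_width: 0.474
```

```bash
python3 - <<'E'
from h import *
s=ctrl.sense();print(s["clock"],s["joint_positions"].round(3))
c=ctrl.calibration("wrist");im=ctrl.capture("wrist")[:,:,::-1].copy()
u=np.array([np.cos(1.428),np.sin(1.428),0]);h=np.array([.5447,-.112,.0885])
for a in(-.008,0,.055,.12): 
    q=proj(c,h+a*u)[0];cv2.circle(im,tuple(int(v) for v in q),3,(0,0,255),1)
cv2.imwrite("pics/w3.png",im)
s=ctrl.sense();print(s["tcp_pos"],rot(s).as_matrix().round(3).tolist())
plan([.5528,-.0576,.081],down(1.428),6)
E
```

```text
8.25 [-0.195  0.027  1.659 -0.     1.457 -0.048]
[ 0.55177128 -0.05697138  0.19789308] [[0.146, 0.989, -0.001], [0.989, -0.146, -0.0], [-0.0, -0.001, -1.0]]
max [0.e+00 1.e-01 2.e+00 1.e-03 0.e+00 1.e-03]
[0.0, 0.0, 1.9, 0.0, 0.0, -0.001, 0.0, 0.0, 2.0, 0.0, 0.0, -0.001, 0.0, 0.0, 1.9, 0.0, 0.0, 0.0, 0.0, 0.0, 2.0, 0.0, 0.0, -0.001, 0.0, 0.1, 1.9, 0.0, 0.0, 0.0, 0.0, 0.0, 2.0, -0.001, 0.0, -0.001]
end [ 0.5527 -0.0571  0.0809] err [ 0.0001 -0.0005  0.0001]
```

View pics/w3.png

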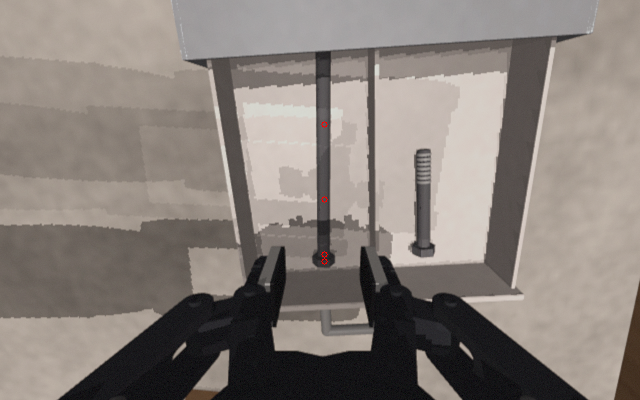

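Emit:
servo_tool:
  moves: [0, 0, 2.5, 0, 0, 0, 0, 0.1, 2.5, 0, 0, 0, 0, 0, 2.5, 0, 0, 0, 0, 0, 2.0, 0, 0, 0, 0, 0, 1.0, 0, 0, 0, 0, 0, 0.6, 0, 0, 0, 0, 0, 0.4, 0, 0, 0, 0, 0, 0, 0, 0, 0]

```text
clock: 9.1
tcp_pos: [0.5534, -0.0569, 0.0837]
tool_rot: [0.0, 0.756, 0.655, 0.0]
contact_force: [0.5, -0.1, -0.6]
gripper_width: 0.47
```

Emit:
servo_tool:
  moves: [0, 0, 0.2, 0, 0, 0, 0, 0, 0.1, 0, 0, 0, 0, 0, 0, 0, 0, 0]

```text
clock: 9.4
tcp_pos: [0.5532, -0.0567, 0.0806]
tool_rot: [0.0, 0.756, 0.655, 0.0]
contact_force: [-0.2, -0.2, -0.6]
gripper_width: 0.473
```

Emit:
servo_tool:
  moves: [0, 0, 0, 0, 0, 0, 0, 0, 0, 0, 0, 0, 0, 0, 0, 0, 0, 0, 0, 0, 0, 0, 0, 0, 0, 0, 0, 0, 0, 0]
  gripper: 1
  grip_force: 100

```text
clock: 9.9
tcp_pos: [0.5533, -0.0568, 0.0807]
tool_rot: [0.0, 0.756, 0.655, 0.0]
contact_force: [-2.2, 1.2, 5.1]
gripper_width: 0.09
```

Emit:
servo_tool:
  moves: [0, 0, -0.3, 0, 0, 0, 0, 0, -1.0, 0, -0.05, 0, 0, 0, -1.0, 0, -0.05, 0, 0, 0, 0, 0, 0, 0, 0, 0, 0, 0, 0, 0]
  grip_force: 120

```text
clock: 10.4
tcp_pos: [0.5529, -0.0557, 0.1027]
tool_rot: [0.032, 0.755, 0.654, -0.037]
contact_force: [-0.0, -0.5, -2.3]
gripper_width: 0.082
```

```bash
python3 - <<'E'
from h import *
s=ctrl.sense();print(s["wrist_torque"],s["contact_force"])
c=ctrl.calibration("wrist");im=ctrl.capture("wrist")[:,:,::-1].copy()
R=rot(s);p=s["tcp_pos"]
for a in(-.063,-.055,0,.06,.12): 
    q=proj(c,p+R.apply([a,0,-.006]))[0];cv2.circle(im,tuple(int(v) for v in q),3,(0,0,255),1)
b=cv2.resize(ctrl.capture("top")[70:205,200:350,::-1],None,fx=2.9,fy=2.9)
cv2.imwrite("pics/w4.png",np.hstack([im[:391,150:500],b[:391,:435]]))
E
```

```text
[ 0.01493131 -0.02985608 -0.04697209] [-0.02567652 -0.46331766 -2.26835332]
```

View pics/w4.png

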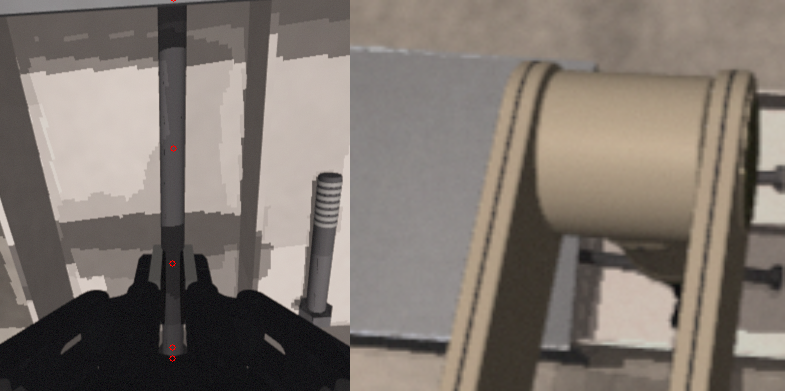

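```bash
python3 - <<'E'
from h import *
s=ctrl.sense();c=ctrl.calibration("wrist");R=rot(s);p=s["tcp_pos"]
g=cv2.imread("pics/w4.png",0)
for a in(.03,.05,.07,.09,.11):
    for e in (0,.1):
        q=proj(c,p+R.apply([[a,-.006,-.006-e*0+a*e],[a,.006,-.006+a*e]]));print(a,e,q.round(1).tolist(),end=" ")
    r=int(q[0,1]);print(r)
for r in(60,90,120,180,200): print(r,g[r,152:196].tolist())
E
```

```text
0.03 0 [[310.9, 210.1], [335.2, 210.1]] 0.03 0.1 [[311.1, 208.1], [334.9, 208.1]] 208
0.05 0 [[310.4, 170.2], [335.8, 170.2]] 0.05 0.1 [[310.8, 168.1], [335.3, 168.1]] 168
0.07 0 [[309.8, 126.6], [336.4, 126.6]] 0.07 0.1 [[310.4, 125.6], [335.8, 125.6]] 125
0.09 0 [[309.2, 78.7], [337.1, 78.7]] 0.09 0.1 [[310.1, 80.4], [336.2, 80.4]] 80
0.11 0 [[308.5, 25.8], [337.9, 25.8]] 0.11 0.1 [[309.7, 32.3], [336.7, 32.3]] 32
60 [130, 97, 92, 95, 95, 91, 75, 53, 63, 65, 75, 78, 82, 83, 79, 81, 78, 78, 79, 77, 79, 80, 79, 77, 79, 79, 75, 78, 75, 71, 68, 63, 58, 55, 74, 95, 96, 92, 95, 91, 93, 94, 92, 93]
90 [205, 205, 205, 205, 206, 203, 169, 76, 66, 73, 80, 82, 83, 76, 80, 80, 79, 79, 80, 79, 77, 77, 80, 79, 79, 78, 77, 76, 74, 71, 68, 62, 57, 85, 156, 181, 180, 179, 178, 180, 180, 178, 179, 178]
120 [203, 204, 204, 203, 203, 206, 197, 108, 62, 74, 78, 80, 77, 88, 90, 90, 79, 80, 76, 78, 79, 79, 78, 79, 77, 76, 78, 76, 72, 68, 64, 60, 61, 114, 179, 178, 176, 177, 176, 177, 175, 175, 175, 174]
180 [175, 176, 177, 178, 176, 178, 178, 172, 92, 58, 65, 69, 72, 73, 76, 78, 78, 80, 79, 80, 80, 77, 77, 81, 78, 78, 77, 75, 70, 68, 61, 56, 84, 154, 176, 176, 175, 175, 175, 176, 174, 175, 175, 175]
200 [175, 174, 173, 174, 175, 174, 176, 171, 116, 59, 62, 69, 74, 71, 76, 79, 80, 79, 79, 79, 81, 79, 79, 79, 79, 78, 77, 72, 68, 66, 60, 57, 99, 176, 177, 174, 174, 173, 173, 175, 175, 175, 175, 176]
```

Emit:
servo_tool:
  moves: [0, 0, -1.0, 0, -0.05, 0, 0, 0, -1.1, 0, -0.05, 0, 0, 0, -1.0, 0, -0.05, 0, 0, 0, -1.0, 0, -0.05, 0, 0, 0, 0, 0, 0, 0, 0, 0, 0, 0, 0, 0]

```text
clock: 11.1
tcp_pos: [0.5538, -0.0491, 0.1427]
tool_rot: [0.097, 0.747, 0.648, -0.113]
contact_force: [0.1, 0.4, -2.1]
gripper_width: 0.083
```

```bash
python3 - <<'E'
from h import *
s=ctrl.sense();R=rot(s);p=s["tcp_pos"];print(s["clock"],s["contact_force"].round(1),s["wrist_torque"].round(3),s["gripper_width"])
cab=lambda X:Rn.from_euler('z',-YAW).apply(X-np.array([.6217,.2222,0]))
for a in(-.063,0,.12,.205): print(a,cab(p+R.apply([a,0,-.007])).round(4))
E
```

```text
11.1 [ 0.1  0.4 -2.1] [0.173 0.044 0.004] 0.08335486819649983
-0.063 [-0.3343  0.0467  0.1679]
0 [-0.2742  0.0435  0.1494]
0.12 [-0.1597  0.0374  0.1141]
0.205 [-0.0785  0.033   0.0891]
```

Emit:
servo_tool:
  moves: [-0.5, 0, 0, 0, 0, 0, -1.0, 0, 0, 0, 0, 0, -1.5, 0, 0, 0, 0, 0, -1.5, 0, 0, 0, 0, 0, -1.5, 0, 0, 0, 0, 0, -1.5, 0, 0, 0, 0, 0, -1.5, 0, 0, 0, 0, 0, -1.5, 0, 0, 0, 0, 0]

```text
clock: 11.9
tcp_pos: [0.5396, -0.1499, 0.1751]
tool_rot: [0.098, 0.747, 0.647, -0.113]
contact_force: [-0.2, -0.2, -1.3]
gripper_width: 0.085
```

Emit:
servo_tool:
  moves: [-1.5, 0, 0, 0, 0, 0, -1.0, 0, 0, 0, 0, 0, -0.5, 0, 0, 0, 0, 0, 0, 0, 0, 0, 0, 0]

```text
clock: 12.3
tcp_pos: [0.5357, -0.1775, 0.1837]
tool_rot: [0.098, 0.748, 0.647, -0.113]
contact_force: [0.3, -0.0, -2.5]
gripper_width: 0.086
```

```bash
python3 - <<'E'
from h import *
s=ctrl.sense();R=rot(s);p=s["tcp_pos"];print(s["clock"],s["contact_force"].round(1),s["wrist_torque"].round(3),s["gripper_width"])
cab=lambda X:Rn.from_euler('z',-YAW).apply(X-np.array([.6217,.2222,0]))
for a in(-.063,0,.12,.205): print(a,cab(p+R.apply([a,0,-.007])).round(4))
P=[p+R.apply([a,0,-.007]) for a in (-.063,.205)]
out=[]
for n in("scene","top"):
    im=ctrl.capture(n)[:,:,::-1].copy();c=ctrl.calibration(n)
    for q in proj(c,P): cv2.circle(im,tuple(int(v) for v in q),2,(0,0,255),1)
    m=proj(c,P).mean(0).astype(int);x,y=max(m[0]-65,0),max(m[1]-50,0);out.append(cv2.resize(im[y:y+100,x:x+130],(390,300),interpolation=cv2.INTER_CUBIC))
cv2.imwrite("pics/d5.png",np.hstack(out))
E
```

```text
12.3 [ 0.3 -0.  -2.5] [ 0.161  0.022 -0.054] 0.0859262236614429
-0.063 [-0.4637  0.0534  0.209 ]
0 [-0.4037  0.0501  0.1904]
0.12 [-0.2892  0.0438  0.1549]
0.205 [-0.2081  0.0393  0.1298]
```

View pics/d5.png

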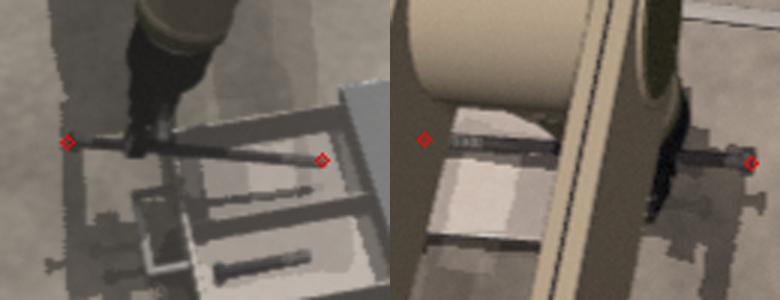

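Emit:
servo_tool:
  moves: [-0.3, 0, -1.0, 0, 0, 0, -0.6, 0, -1.9, 0, 0, 0, -0.6, 0, -1.9, 0, 0, 0, -0.6, 0, -1.9, 0, 0, 0, -0.6, 0, -1.9, 0, 0, 0, -0.6, 0, -1.9, 0, 0, 0, -0.6, 0, -1.9, 0, 0, 0, -0.3, 0, -1.0, 0, 0, 0]

```text
clock: 13.2
tcp_pos: [0.5364, -0.177, 0.3268]
tool_rot: [0.099, 0.747, 0.648, -0.112]
contact_force: [-0.2, -1.7, -1.8]
gripper_width: 0.084
```

Emit:
servo_tool:
  moves: [0, 0, 0, 0, 0, 0, 0, 0, 0, 0, 0, 0, 0, 0, 0, 0, 0, 0, 0, 0, 0, 0, 0, 0]

```text
clock: 13.6
tcp_pos: [0.5351, -0.1772, 0.3225]
tool_rot: [0.097, 0.747, 0.648, -0.114]
contact_force: [-0.3, -0.3, -2.0]
gripper_width: 0.085
```

```bash
python3 - <<'E'
from h import *
s=ctrl.sense();R=rot(s);p=s["tcp_pos"];print(s["clock"],s["contact_force"].round(1),s["wrist_torque"].round(3),s["gripper_width"],np.abs(s["joint_vel"]).max())
P=[p+R.apply([a,0,-.007]) for a in (-.063,.205)];print(np.round(P,3))
im=ctrl.capture("scene")[:,:,::-1].copy();c=ctrl.calibration("scene")
for q in proj(c,P): cv2.circle(im,tuple(int(v) for v in q),2,(0,0,255),1)
cv2.imwrite("pics/f6.png",cv2.resize(im[100:300,150:500],(770,440),interpolation=cv2.INTER_CUBIC))
E
```

```text
13.6 [-0.3 -0.3 -2. ] [ 0.13  -0.025  0.039] 0.08547359940333046 0.005612637894281236
[[ 0.527 -0.235  0.348]
 [ 0.563  0.019  0.269]]
```

View pics/f6.png

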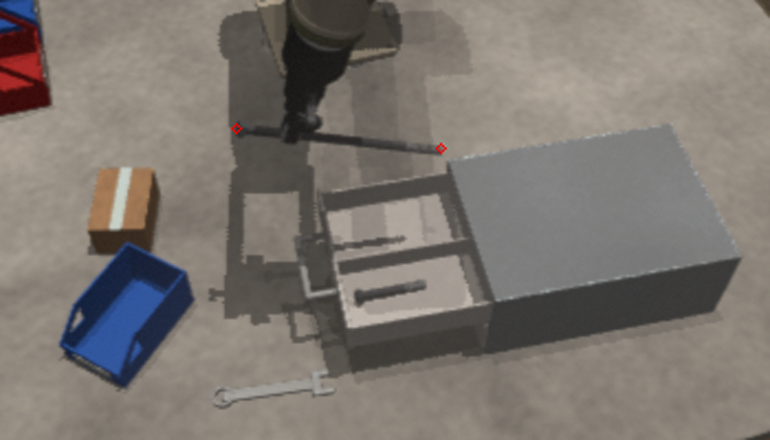

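```bash
python3 - <<'E'
from h import *
q=proj(ctrl.calibration("scene"),[.5887,-.1850,.111])[0];print((q-[150,100])*2.2)
print(ctrl.hand_in())
E
```

```text
[300.87630716 270.11208084]
the job is handed in; nothing more can be done
None
```

The job is handed in at 13.6 s of robot time. The drawer is out at its stop, and the long bolt is held in the gripper, clear of the cabinet.

- **Drawer:** I pulled it by its handle until the pull force rose to about 17 N at the stop. In the last picture the handle is still where I left it, to within a few pixels.
- **Long bolt:** I gripped the shank about 55 mm behind the head, tipped the head up about 0.3 rad and drew the bolt out 13 cm along its own axis. Then I lifted it about 14 cm.
- **Last checks:**
  - The bolt's lowest point, the tip, is at about z = 0.26 m, against the required 0.19 m.
  - The outside force is about 2 N down, which is the bolt's own weight, so only the gripper carries it.
  - The arm is still. The camera picture agrees with the computed head and tip positions.
- **Left in place:** The short bolt is in the drawer, and the wrench, bin and carton look untouched.

Three readings disagreed slightly:

- The gripper opening reads about 7 mm on the 12 mm shank, but pictures and forces show a firm hold with almost no slip.
- The handle position at the stop gives about 5 mm more travel than the nominal 190 mm, probably from my cabinet pose estimate (the two cameras differed by about 4 mm).
- The computed tip was off the visible bolt in the top view before the lift, where the arm partly hid the bolt. It matched in the scene view.

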